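# Open the terminal cover of a truck control box

## Robot

A 6-joint arm with a two-finger parallel gripper is mounted at the origin on the work surface. World frame = base frame: x ahead of the robot, y to its left, z up, the work surface at z = 0. Lengths are in m, angles in degrees, forces in N, time in s.
With the tool pointing down it reaches from about 0.4 to 0.825 m from the base axis. Payload 7 kg.
Tool frame: the origin (TCP) lies midway between the tips of the shut fingers; the grasp point (between the pads) lies 19 mm behind it (ctrl.grip_point_offset is the distance from the TCP to the grasp point, in m); x points along the fingers, y is the direction in which the jaws open and shut, and the axes are right-handed (so a half turn about x gives the same grasp; the last joint's range is limited). The gripper opens to 88 mm and grips with 3 to 60 N. Pads are 19 mm wide; open, the fingers measure 130 mm over their backs; the gripper's body (78 mm by 193 mm) begins 47 mm behind the grasp point.
Start: joints at [84.517, 20.546, 0.682, 0, -70.136, -16.507], TCP at [0.253, 0.626, 0.227] pointing down, gripper open.
Joint ranges: [-176.03, 176.03], [-82.01, 121.73], [-58.28, 71.71], [-173.87, 95.51], [-174.79, -0.11], [-173.66, 173.66]. Speed limits (degrees/s): [136.94, 136.94, 172.46, 180, 180, 180].

## Interface

Orientations are given as [roll, pitch, yaw] about the fixed x, y, z axes, in that order (R = Rz(yaw) Ry(pitch) Rx(roll)).
In Python, from plant import ctrl gives the robot as it stands.
- The arm moves only by the tool drive_tool, never from a script. Its argument "plan" is a list of rows, each a list of 3 entries, a list of its own where there are three numbers: the shift along the tool's x, y, z in m, then the turn, a rotation vector about the tool's x, y, z in degrees, then the opening, from 0 (shut) to 1 (fully open). In form: [[[dx, dy, dz], [wx, wy, wz], grip], ...]. A call has 1 to 20 rows; each row is the pose to reach, as a shift and turn from the pose measured when the call began, along the tool's axes at that moment; what a row does not reach only later rows make up. A row lasts 1/12 s, in which the tool goes at most 41.7 mm and 7.16 degrees, less where a joint would pass 70% of its speed; a pose out of reach is approached as far as the arm can. A call with a gripper value outside its range is refused whole. The fingers move at their own pace and stop on an object; the grip force is fixed at half the most. Time passes only in rows, so rows that repeat a pose let the fingers close. It gives the time, the measured TCP pose, the force and the opening at its end, in the units of the state.
- ctrl.get_obs(): the state, without advancing time (a new reading comes with each control period).
- ctrl.snapshot(name): name is "side" or "top"; returns the picture (420x560x3 uint8, blue, green, red); there is no depth.
- ctrl.get_calibration(name): a dict with "fx", "fy", "cx", "cy" (pixels), "R" (3x3) and "t" (3): a world point X has camera coordinates R X + t. Camera axes: x right, y down, z forward; pixel columns grow to the right and rows downward; lengths in m; the calibration is good to about 2 mm. A picture is of the moment at which its call begins. get_calibration takes no time and is no camera call.
- ctrl.close_job(): hands the job in, once; it reports no verdict.
Trained networks look in the newest picture that a camera, given by its name, has taken for a name from the list of things; names that differ only in an ending like _2 or _b are one class to them, and where a whole thing is asked for, a point or a joint stands for the part that bears it (a point fixed in the world has none). Each returns a list of dicts, best first, with "confidence" (0 to 1); they miss things now and then, are a little off and sometimes report something else, mostly with a low value. They report only what shows in the picture. A call takes as long as a camera call. They do not tell look-alikes from the thing itself.
- ctrl.cut_out(camera, name): "pixels" (420x560 bool, what is visible of it) and "pixel" ([column, row] in pixels, amid what is visible of it).
- ctrl.landmark_of(camera, name): "pixel" ([column, row] in pixels: a listed point, or the origin of a listed thing).
The state is a dict: "clock": time; "joint_pos": joint angles; "qvel": joint speeds; "tau": joint torques, N m; "tool_pos": TCP position; "orientation": TCP orientation; "force": force on the tool from outside, world axes, zero at the start; "moment": the same for the moment, N m; "opening": finger opening in m.
Only numpy, scipy, OpenCV 4.12 (cv2) and the standard library are available. Lean on these libraries where they do the work, as an engineer would, in place of code of your own. Each camera call takes 0.05 s, during which the arm holds its last target. There are 200 camera calls.

## Task

Press the snap tab of the control box in with the fingertips until the cover pops loose, then push the cover along its rails until it is completely off the box and lies flat, wholly on the pine board at the end of the box. Push it with the fingertips without picking it up, leave the tools and parts around it where they are, and finish clear of everything.

Things in the scene. Friction and masses are not known exactly. Their poses are not given: they have to be found in the camera images.
- unit: grey plastic control box fixed to the bench. Origin: on the bench under the middle of the box. x: the way the cover slides off, from the tab end to the pine board (roughly to the robot's left, yaw varies); z up. Seat ledges under the cover: top at z = 40 mm, x from -55 to 50 mm. Grey shoulders beside the tab, 30 mm high. A cable gland stands 22 mm out of each long side at x = -20 mm, up to z = 33 mm
- rails (a point): midway between the tops of the two side rails, 52 mm above the bench, at x = -19 mm of the unit. The rails run from x = -50 to 12 mm, measure 111 mm over their outsides, and hold the cover down by lips that leave the middle 84 mm of its width open. The cover has 1.5 mm of play beside and above
- board (a point): centre of the top of the pine board fixed against the front end of the box, on which the cover must end: 180 mm along the unit's x (from x = 51 to 231 mm) by 150 mm wide; its top is 36 mm above the bench, 4 mm lower than the seat
- tab (a joint): the snap tab's stroke in metres: 0 = up (latching), 0.009 = down at its stop. Moves straight down, springs back up when let go. 3 N starts it, 6 N holds it at the stop, plus up to 3 N of friction while latching. About 6 mm down it frees the cover, which spring pins push 16 mm along x within 0.4 s: hold the tab down until then. Afterwards the tab may spring back, it no longer catches
- tab_top (a point): centre of the snap tab's top face, which is pressed: a grey block 24 mm (along the unit's x) by 26 mm, flat topped with three thin raised lines, at the end of the box away from the board, at x = -80 mm, y = 0, z = 58 mm of the unit when up. It moves down with the tab
- cover: loose black plastic cover, 0.1 to 0.17 kg. Plate 90 mm (x) by 96 mm, 6 mm thick; origin at the centre of its underside, axes as the unit's; seated at x = 0, y = 0, z = 40 mm of the unit. A flat latch loop, 44 mm wide, reaches back to x = -65 mm around the tab's hook. Slides at about 1 N. Its origin is 115 mm along the unit's x when all of it is off the box, 186 mm at the board's end
- cover_rib (a point): middle of the top edge of the back face (facing the tab) of the cover's upright rib, 24 mm straight above the cover's origin. The rib is 8 mm thick (cover x from 0 to 8 mm), 60 mm wide, and stands 18 mm above the plate. A fingertip just above the plate behind the rib can push this face along the unit's +x
- socket: loose steel wrench socket, 28 mm across and 45 mm high, upright, beside the box on the robot's far side near the tab; leave it. Origin at its underside
- bolt: loose bolt standing on its head, 32 mm across and 61 mm high, beside the box on the far side; leave it. Origin at its underside
- bearing: loose steel bearing ring, 72 mm across and 20 mm high, lying beside the board on the far side; leave it. Origin at its underside
- screwdriver: loose screwdriver, 200 mm long, lying beside the box on the side near the robot; leave it. Origin at its middle, on the bench
- gear: loose steel gear, 97 mm across and 26 mm high with a 40 mm hub rising to 66 mm, on the right of the bench; leave it. Origin at its underside
- tub: loose closed jar of grease, 72 mm across and 80 mm high, on the left of the bench; leave it. Origin at its underside
- hammer: loose hammer lying on the right of the bench, handle towards the robot; leave it. Origin on the bench under it
Mind the look-alikes: they are no part of the job. Of the things shaped like the cover, the black one is meant.

How it is judged (in metres and radians):
On the way, in this order (a step that is already met when the one before it is completed fails the run):
1. the snap tab is pressed in by the fingers while the cover is still on its seat (value of joint tab above 0.003 m and contact force between the fingers and tab above 0.5 N and x of cover in the frame of unit below 0.03 m), for 0.05 s.
2. the cover is pushed off the box onto the board (x of cover in the frame of unit between 0.11 and 0.195 m and y of cover in the frame of unit between -0.045 and 0.045 m and z of cover in the frame of unit between 0.033 and 0.039 m and angle between cover's own z axis and vertical below 0.03 rad), for 0.1 s.
At the end, for the whole second after the job is handed in: The cover lies flat (within 0.03 rad) and at rest on the pine board: its origin 110 to 195 mm from the unit's origin along the unit's x, within 45 mm of the centre line, its underside at the board's top (33 to 39 mm); the tab is up again (under 2 mm) (all of step 2 and linear speed of cover below 0.01 m/s and value of joint tab below 0.002 m); the robot touches nothing.
It fails at once if the cover is lifted: its origin rises 20 mm over its seat (height (world z) of cover above 0.06 m).
It fails at once if the cover is tipped by more than 0.35 rad (angle between cover's own z axis and vertical above 0.35 rad).
It fails at once if a tool or part beside the work is shifted by more than 15 mm (distance of any of socket, bolt, bearing, screwdriver, gear, tub, hammer from where it was at the start of the episode above 0.015 m).
It also fails if it takes over 38 s, if anything falls off the work surface, if the arm or the gripper's body presses on something with over 40 N, if the wrist force passes 120 N, or if a joint passes its speed limit or range.

## Working session

There is one attempt and no reset: what is moved stays moved. The work goes in short steps, Python scripts to look and compute and a tool call to move; the robot and the scene stay as the last step left them, time stands still between calls to the robot, and variables do not carry over. Pictures are saved under pics/ and viewed, about 8 in all and at most 12, crops included, and the job is handed in when it is done.

Besides the shell and the picture viewer there is one more tool, called after "Call:" as name(argument=value, ...) on one line, values as JSON. drive_tool: Moves the arm, as the interface text tells. Its arguments: {"type":"object","properties":{"plan":{"type":"array","items":{"type":"array"}}},"required":["plan"]}

```bash
mkdir -p pics; cat > h.py <<'E'
import numpy as np, cv2
from plant import ctrl
from scipy.spatial.transform import Rotation as Ro
def ray(cam,px):
    c=ctrl.get_calibration(cam);R=np.array(c['R']);t=np.array(c['t'])
    d=R.T@np.array([(px[0]-c['cx'])/c['fx'],(px[1]-c['cy'])/c['fy'],1]);return -R.T@t,d
def atz(cam,px,z):
    o,d=ray(cam,px);return o+d*(z-o[2])/d[2]
def proj(cam,X):
    c=ctrl.get_calibration(cam);p=np.array(c['R'])@X+np.array(c['t']);return np.array([c['fx']*p[0]/p[2]+c['cx'],c['fy']*p[1]/p[2]+c['cy']])
E
python3 - <<'E'
from h import *
np.set_printoptions(precision=4,suppress=True)
for c in ['top','side']:
    cv2.imwrite(f'pics/{c}0.png',ctrl.snapshot(c))
    print(c,'cam',ray(c,(280,210)))
    for n,z in dict(rails=.052,board=.036,tab_top=.058,cover_rib=.064,cover=.04,unit=0).items():
        for r in ctrl.landmark_of(c,n): print(n,np.round(r['pixel'],1),round(r['confidence'],2),atz(c,r['pixel'],z))
print(ctrl.get_obs())
E
```

```text
top cam (array([ 0.3917, -0.0121,  1.4987]), array([ 0.0542, -0.006 , -0.9986]))
rails [419.5 158.2] 0.67 [ 0.6291 -0.4323  0.052 ]
rails [284.8 194.2] 0.66 [ 0.5171 -0.0344  0.052 ]
board [235.7 183. ] 0.77 [0.5503 0.1125 0.036 ]
tab_top [308.7 201.5] 0.48 [ 0.4959 -0.1047  0.058 ]
cover_rib [361.2 167. ] 0.89 [ 0.599  -0.2576  0.064 ]
cover_rib [348.6 231.4] 0.85 [ 0.4097 -0.2211  0.064 ]
cover_rib [281.2 195. ] 0.65 [ 0.5136 -0.0237  0.064 ]
cover_rib [360.3 288.6] 0.62 [ 0.2451 -0.2553  0.064 ]
cover_rib [212.3 258.7] 0.57 [0.3256 0.1741 0.064 ]
cover [344.8 230.5] 0.93 [ 0.4125 -0.2134  0.04  ]
cover [215.3 258.1] 0.9 [0.3264 0.1684 0.04  ]
cover [281.9 195.3] 0.88 [ 0.5148 -0.026   0.04  ]
cover [358.5 289.9] 0.75 [ 0.2388 -0.2541  0.04  ]
cover [357.5 163.4] 0.56 [ 0.6131 -0.2506  0.04  ]
unit [281.2 199.3] 0.97 [ 0.5058 -0.0243  0.    ]
side cam (array([ 0.3039, -0.9908,  0.7474]), array([ 0.1427,  0.8067, -0.5735]))
rails [291.9 216.1] 0.84 [ 0.5022 -0.0426  0.052 ]
board [300.1 190. ] 0.94 [0.5514 0.0982 0.036 ]
board [332.  249.1] 0.53 [ 0.5762 -0.1626  0.036 ]
board [344.
[... 375 characters left out ...]
 287.6] 0.95 [ 0.4046 -0.2718  0.04  ]
cover [360.  290.7] 0.9 [ 0.5995 -0.3075  0.04  ]
cover [293. 216.] 0.82 [ 0.5084 -0.0262  0.04  ]
cover [215.2 194.2] 0.78 [0.318  0.0996 0.04  ]
unit [292.2 226.2] 0.6 [ 0.5097 -0.0162  0.    ]
{'clock': 0.7, 'joint_pos': array([ 84.5163,  20.5456,   0.6826,  -0.0013, -70.1359, -16.5078]), 'qvel': array([-0.0394, -0.0918, -0.1211, -0.0224,  0.0784,  0.0828]), 'tau': array([  0.0015, -58.2164,  29.3243,   7.001 ,   0.0126,  -0.    ]), 'tool_pos': array([0.2528, 0.6259, 0.2266]), 'orientation': array([-28.4458,  89.9983, 129.5623]), 'force': array([-0.9551,  0.3299, -0.1992]), 'moment': array([-0.0084, -0.0091, -0.011 ]), 'opening': 0.08774202901986887}
```

```bash
python3 - <<'E'
import cv2
t=cv2.imread('pics/top0.png');s=cv2.imread('pics/side0.png')
cv2.imwrite('pics/top0c.png',cv2.resize(t[130:270,190:390],(800,560),interpolation=cv2.INTER_CUBIC))
E
```

```text
(no output)
```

View pics/side0.png

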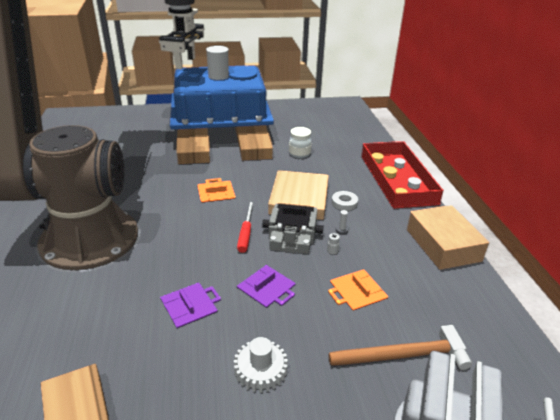

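View pics/top0c.png

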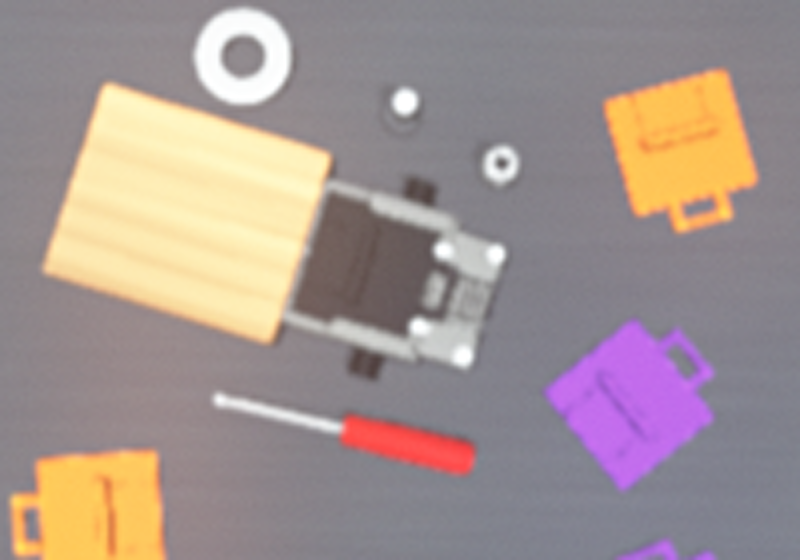

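The black cover sits in the grey box at about (276,194) in the top picture, with its rib towards the board. The tab is at about (307,205), the board at about (236,183). The look-alikes are loose: orange covers at (361,167) and (214,258), purple at (347,231) and (360,289). The black one is the one to push, and the crop already shows it clearly. Next I fit the unit's pose.

```bash
cat >> h.py <<'E'
def U(p,x,y,z): c,s=np.cos(p[2]),np.sin(p[2]); return np.array([p[0]+c*x-s*y,p[1]+s*x+c*y,z])
E
python3 - <<'E'
from h import *
from scipy.optimize import least_squares
np.set_printoptions(precision=4,suppress=True)
cr=lambda a:np.array(a)/4+np.array([190,130])-.375
obs=[('top',cr((331,155)),(.051,-.075,.036)),('top',cr((276,343)),(.051,.075,.036)),('top',cr((108,83)),(.231,-.075,.036)),('top',cr((43,270)),(.231,.075,.036)),
('top',(284.8,194.2),(-.019,0,.052)),('top',(235.7,183),(.141,0,.036)),('top',(308.7,201.5),(-.08,0,.058)),('top',(281.2,195),(0,0,.064)),('top',(281.9,195.3),(0,0,.04)),
('top',cr((468,300)),(-.08,0,.058)),
('side',(291.9,216.1),(-.019,0,.052)),('side',(300.1,190),(.141,0,.036)),('side',(291.3,227.5),(-.08,0,.058)),('side',(290.9,210.1),(0,0,.064)),('side',(293,216),(0,0,.04))]
f=lambda p,cs=('top','side'):np.concatenate([proj(c,U(p,*X))-q for c,q,X in obs if c in cs])
for cs in [('top','side'),('top',),('side',)]:
    r=least_squares(f,[.51,-.03,1.33],args=(cs,),loss='soft_l1');print(cs,r.x,np.degrees(r.x[2]));print(f(r.x,cs).reshape(-1,2).round(1).tolist())
    if len(cs)==2: p=r.x
im=cv2.imread('pics/top0.png')[160:240,240:350];im=cv2.resize(im,None,fx=7,fy=7,interpolation=cv2.INTER_CUBIC)
for X in [(-.08,0,.058),(0,0,.064),(.045,.048,.046),(.045,-.048,.046),(-.092,.013,.058),(-.092,-.013,.058),(.051,.075,.036),(.051,-.075,.036)]:
    q=(proj('top',U(p,*X))-[240,160]+.5)*7;cv2.circle(im,tuple(int(v) for v in q),4,(0,0,255),1)
cv2.imwrite('pics/c1.png',im)
E
```

```text
('top', 'side') [ 0.5114 -0.025   1.2812] 73.40576333570924
[[0.4, -0.7], [-0.9, 0.1], [-1.1, -0.4], [-0.2, 0.4], [3.0, 3.8], [0.8, -0.4], [-1.0, 2.5], [0.4, 0.8], [-0.3, 1.1], [1.0, -0.6], [1.5, 0.0], [-0.7, -2.3], [-0.5, 1.3], [3.5, -2.2], [1.0, -0.4]]
('top',) [ 0.5134 -0.025   1.2924] 74.05133820425797
[[0.0, -1.3], [-0.7, -0.3], [-1.7, -0.3], [-0.2, 0.6], [3.0, 3.0], [0.6, -0.6], [-1.0, 1.5], [0.4, 0.1], [-0.3, 0.4], [1.1, -1.6]]
('side',) [ 0.5085 -0.0268  1.2575] 72.04994761182817
[[0.4, 0.5], [-0.4, -1.8], [-2.4, 1.8], [2.5, -1.7], [0.1, 0.1]]
```

View pics/c1.png

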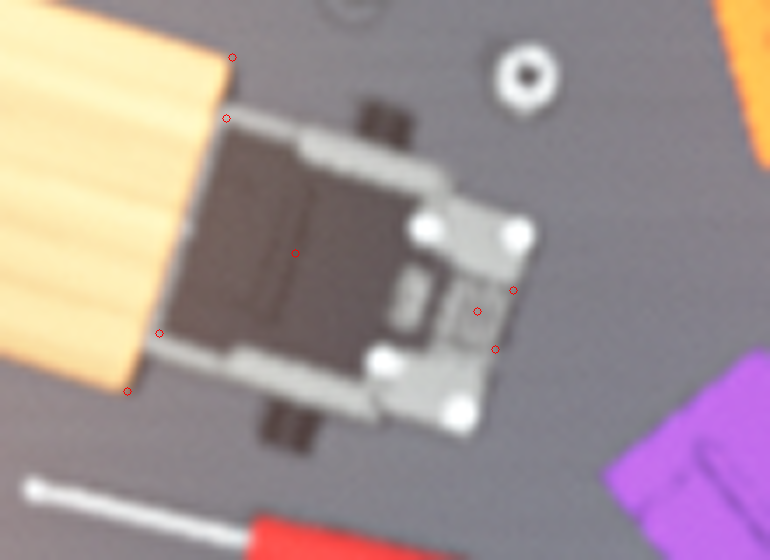

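The fit matches: box at (0.511,-0.025), yaw 73.4°, with the tab mark on the tab and the rib mark on the rib. Before moving I check what lies around the arm's start and work out the first move.

```bash
cat >> h.py <<'E'
P=np.array([.5114,-.025,np.radians(73.4)])
def plan(x,y,z):
    o=ctrl.get_obs();R=Ro.from_euler('xyz',o['orientation'],degrees=True).as_matrix()
    c,s=np.cos(P[2]),np.sin(P[2]);best=None
    for sg in (1,-1):
        X=np.array([0,0,-1.]);Y=sg*np.array([-s,c,0]);T=np.c_[X,Y,np.cross(X,Y)]
        rv=np.degrees(Ro.from_matrix(R.T@T).as_rotvec())
        if best is None or np.linalg.norm(rv)<np.linalg.norm(best): best=rv
    q=np.array(o['tool_pos']);d=q-U(P,0,0,0)
    print('t',round(o['clock'],2),'unit pos mm',np.round([1e3*(c*d[0]+s*d[1]),1e3*(-s*d[0]+c*d[1]),1e3*q[2]],1),'F',np.round(o['force'],1),'open',round(o['opening'],3))
    print('shift',np.round(R.T@(U(P,x,y,z)-q),4),'rot',np.round(best,2))
    return R
E
python3 - <<'E'
from h import *
R=plan(-.08,0,.2);print(R.round(3));print(proj('top',ctrl.get_obs()['tool_pos']))
E
```

```text
t 0.7 unit pos mm [549.9 433.8 226.6] F [-1.   0.3 -0.2] open 0.088
shift [ 0.0266  0.5863 -0.4911] rot [84.61  0.   -0.  ]
[[-0.    -0.374 -0.927]
 [ 0.    -0.927  0.374]
 [-1.    -0.     0.   ]]
[ 27.44736369 287.82601764]
```

View pics/top0.png

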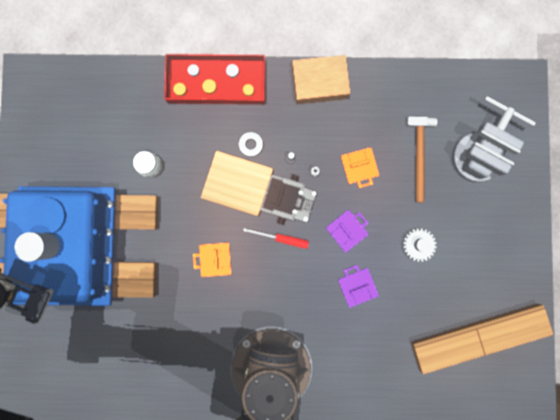

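The blue engine block is under the start pose at (60,245), with its canister at (36,247). So I rise first, then cross high with the fingers shutting.

Call:
drive_tool(plan=[[[-0.04, 0, 0], [0, 0, 0], 0.9], [[-0.08, 0, 0], [0, 0, 0], 0.8], [[-0.12, 0, 0], [0, 0, 0], 0.5], [[-0.12, 0.0305, -0.0255], [7, 0, 0], 0], [[-0.12, 0.061, -0.051], [14, 0, 0], 0], [[-0.12, 0.0915, -0.0765], [21, 0, 0], 0], [[-0.12, 0.122, -0.102], [28, 0, 0], 0], [[-0.12, 0.1525, -0.1275], [35, 0, 0], 0], [[-0.12, 0.183, -0.153], [42, 0, 0], 0], [[-0.12, 0.2135, -0.1785], [49, 0, 0], 0], [[-0.12, 0.244, -0.204], [56, 0, 0], 0], [[-0.12, 0.2745, -0.2295], [60, 0, 0], 0], [[-0.12, 0.305, -0.255], [64, 0, 0], 0], [[-0.12, 0.3355, -0.2805], [68, 0, 0], 0], [[-0.12, 0.366, -0.306], [72, 0, 0], 0], [[-0.12, 0.3965, -0.3315], [76, 0, 0], 0], [[-0.12, 0.427, -0.357], [80, 0, 0], 0], [[-0.12, 0.4575, -0.3825], [84.6, 0, 0], 0], [[-0.12, 0.488, -0.408], [84.6, 0, 0], 0], [[-0.12, 0.488, -0.408], [84.6, 0, 0], 0]])

```text
clock: 2.37
tool_pos: [0.4491, 0.0151, 0.3468]
orientation: [-151.0, 89.9, -77.9]
force: [0.1, 1.3, 0.1]
opening: 0.0005
```

```bash
python3 - <<'E'
from h import *
plan(-.08,0,.1); print(ctrl.get_obs()['joint_pos'].round(1))
E
```

```text
t 2.37 unit pos mm [ 20.6  71.1 346.8] F [0.1 1.3 0.1] open 0.001
shift [ 0.2469 -0.0716 -0.0999] rot [-0.34 -0.06  0.03]
[ 27.2  -4.9 -14.    0.1 -80.9 -44.2]
```

Call:
drive_tool(plan=[[[0, -0.024, -0.033], [0, 0, 0], 0], [[0, -0.048, -0.067], [0, 0, 0], 0], [[0.02, -0.0715, -0.1], [0, 0, 0], 0], [[0.06, -0.0715, -0.1], [0, 0, 0], 0], [[0.1, -0.0715, -0.1], [0, 0, 0], 0], [[0.14, -0.0715, -0.1], [0, 0, 0], 0], [[0.18, -0.0715, -0.1], [0, 0, 0], 0], [[0.21, -0.0715, -0.1], [0, 0, 0], 0], [[0.247, -0.0715, -0.1], [-0.3, 0, 0], 0], [[0.247, -0.0715, -0.1], [-0.3, 0, 0], 0], [[0.247, -0.0715, -0.1], [-0.3, 0, 0], 0]])

```text
clock: 3.28
tool_pos: [0.4874, -0.102, 0.0992]
orientation: [136.7, 89.8, -149.9]
force: [-0.5, 0.5, 0.5]
opening: 0.0004
```

```bash
python3 - <<'E'
from h import *
plan(-.08,0,.07)
ims=[]
for c in ('top','side'):
    im=ctrl.snapshot(c);q=proj(c,U(P,-.06,0,.05)).astype(int);k=40
    ims.append(cv2.resize(im[q[1]-k:q[1]+k,q[0]-k:q[0]+k],(400,400),interpolation=cv2.INTER_CUBIC))
cv2.imwrite('pics/c2.png',np.hstack(ims))
E
```

```text
t 3.28 unit pos mm [-80.6   1.   99.2] F [-0.5  0.5  0.5] open 0.0
shift [ 0.0292 -0.0011  0.0007] rot [-0.03 -0.18 -0.17]
```

View pics/c2.png

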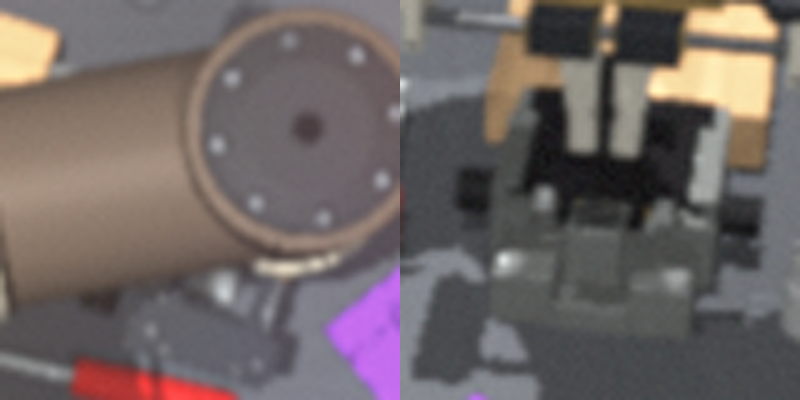

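The fingertips hang over the tab, 1 to 3 mm off centre in y, which the 26 mm tab tolerates. I press and hold.

Call:
drive_tool(plan=[[[0.02, -0.001, 0.0007], [0, 0, 0], 0], [[0.034, -0.001, 0.0007], [0, 0, 0], 0], [[0.04, -0.001, 0.0007], [0, 0, 0], 0], [[0.043, -0.001, 0.0007], [0, 0, 0], 0], [[0.046, -0.001, 0.0007], [0, 0, 0], 0], [[0.048, -0.001, 0.0007], [0, 0, 0], 0], [[0.049, -0.001, 0.0007], [0, 0, 0], 0], [[0.049, -0.001, 0.0007], [0, 0, 0], 0], [[0.049, -0.001, 0.0007], [0, 0, 0], 0], [[0.049, -0.001, 0.0007], [0, 0, 0], 0], [[0.049, -0.001, 0.0007], [0, 0, 0], 0], [[0.049, -0.001, 0.0007], [0, 0, 0], 0], [[0.049, -0.001, 0.0007], [0, 0, 0], 0], [[0.049, -0.001, 0.0007], [0, 0, 0], 0]])

```text
clock: 4.55
tool_pos: [0.4923, -0.1012, 0.0541]
orientation: [-88.2, 89.7, -14.8]
force: [-0.9, -0.1, 6.8]
opening: 0.0005
```

```bash
python3 - <<'E'
from h import *
plan(-.08,0,.1)
im=ctrl.snapshot('side')
for n in ('cover','cover_rib'): print(n,[(np.round(r['pixel'],1).tolist(),round(r['confidence'],2)) for r in ctrl.landmark_of('side',n)])
for x in (0,.016): print(x,proj('side',U(P,x,0,.064)),proj('side',U(P,x,0,.04)))
q=proj('side',U(P,-.02,0,.05)).astype(int);k=40
cv2.imwrite('pics/c3.png',cv2.resize(im[q[1]-k:q[1]+k,q[0]-50:q[0]+50],(750,600),interpolation=cv2.INTER_CUBIC))
E
```

```text
t 4.55 unit pos mm [-78.5  -3.5  54.1] F [-0.9 -0.1  6.8] open 0.001
shift [-0.0459  0.0032 -0.0015] rot [0.02 0.01 0.29]
cover [([265.0, 285.2], 0.97), ([215.9, 191.8], 0.75), ([184.6, 302.1], 0.68), ([359.8, 292.1], 0.63), ([292.6, 214.6], 0.58)]
cover_rib [([357.6, 283.9], 0.91), ([293.2, 209.2], 0.78), ([213.7, 185.2], 0.61), ([268.2, 282.1], 0.59), ([187.1, 294.6], 0.58)]
0 [294.43873083 207.89411644] [294.05857638 215.64102497]
0.016 [295.10397087 204.35366661] [294.72039543 212.05805532]
```

View pics/c3.png

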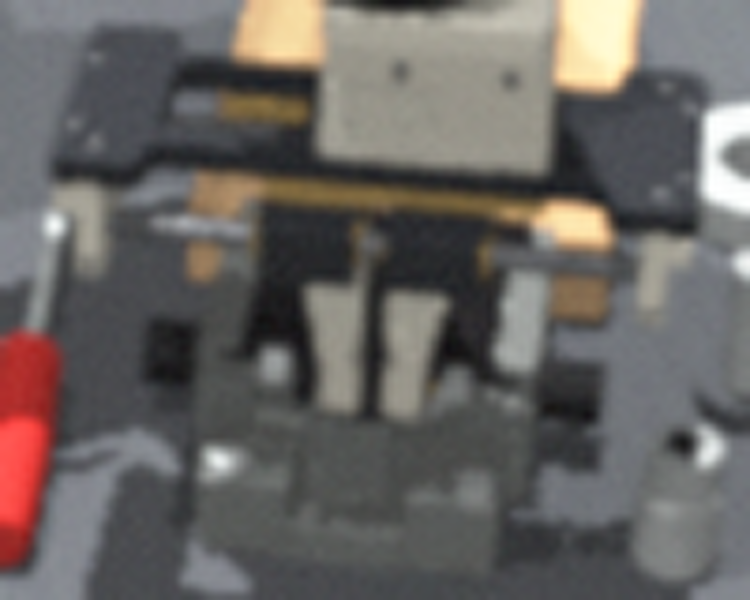

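The tip is on the tab, but the soft arm stopped at z = 54 mm with 6.8 N, about 4 mm of stroke. I press deeper from here.

Call:
drive_tool(plan=[[[0.006, 0.002, -0.001], [0, 0, 0], 0], [[0.009, 0.003, -0.001], [0, 0, 0], 0], [[0.012, 0.003, -0.001], [0, 0, 0], 0], [[0.013, 0.003, -0.001], [0, 0, 0], 0], [[0.013, 0.003, -0.001], [0, 0, 0], 0], [[0.013, 0.003, -0.001], [0, 0, 0], 0], [[0.013, 0.003, -0.001], [0, 0, 0], 0], [[0.013, 0.003, -0.001], [0, 0, 0], 0], [[0.013, 0.003, -0.001], [0, 0, 0], 0], [[0.013, 0.003, -0.001], [0, 0, 0], 0], [[0.013, 0.003, -0.001], [0, 0, 0], 0], [[0.013, 0.003, -0.001], [0, 0, 0], 0]])

```text
clock: 5.7
tool_pos: [0.4926, -0.1019, 0.0475]
orientation: [-86.5, 89.3, -12.9]
force: [-14.8, 1.1, 62.4]
opening: 0.0006
```

```bash
python3 - <<'E'
from h import *
plan(-.08,0,.1)
im=ctrl.snapshot('side')
for n in ('cover','cover_rib'): print(n,[(np.round(r['pixel'],1).tolist(),round(r['confidence'],2)) for r in ctrl.landmark_of('side',n)])
E
```

```text
t 5.7 unit pos mm [-79.1  -4.   47.5] F [-14.8   1.1  62.4] open 0.001
shift [-0.0525  0.0033 -0.0009] rot [0.2  0.05 0.73]
cover [([186.5, 302.9], 0.89), ([266.0, 285.0], 0.77), ([360.4, 292.7], 0.72), ([215.9, 193.6], 0.61), ([295.3, 212.3], 0.58)]
cover_rib [([187.4, 296.9], 0.92), ([217.4, 185.0], 0.85), ([357.3, 279.8], 0.72), ([267.6, 281.5], 0.63), ([294.8, 214.5], 0.52), ([294.7, 207.9], 0.48), ([259.3, 368.0], 0.37)]
```

The tab bottomed at z = 47.5 mm and was held there for over 0.6 s. I lift straight up, move back for a clear view, and check that the cover popped.

Call:
drive_tool(plan=[[[-0.01, 0.002, 0], [0, 0, 0], 0], [[-0.035, 0.0035, -0.001], [0, 0, 0.7], 0], [[-0.07, 0.0035, -0.001], [0, 0, 0.7], 0], [[-0.1, 0.0035, -0.02], [0, 0, 0.7], 0], [[-0.13, 0.0035, -0.06], [0, 0, 0.7], 0], [[-0.14, 0.0035, -0.1], [0, 0, 0.7], 0], [[-0.14, 0.0035, -0.14], [0, 0, 0.7], 0], [[-0.14, 0.0035, -0.14], [0, 0, 0.7], 0], [[-0.14, 0.0035, -0.14], [0, 0, 0.7], 0]])

```text
clock: 6.6
tool_pos: [0.4472, -0.2369, 0.188]
orientation: [-57.4, 89.9, 16.0]
force: [-0.5, 0.9, -0.5]
opening: 0.0003
```

```bash
python3 - <<'E'
from h import *
plan(-.006,0,.1)
ims=[]
for c in ('top','side'):
    im=ctrl.snapshot(c)
    for n in ('cover','cover_rib','tab_top'): print(c,n,[(np.round(r['pixel'],1).tolist(),round(r['confidence'],2)) for r in ctrl.landmark_of(c,n)])
    q=proj(c,U(P,-.01,0,.05)).astype(int);k=40
    for x in (0,.016): print(x,proj(c,U(P,x,0,.064)),proj(c,U(P,x,0,.04)))
    ims.append(cv2.resize(im[q[1]-k:q[1]+k,q[0]-k:q[0]+k],(400,400),interpolation=cv2.INTER_CUBIC))
    f=lambda X:tuple(int(v) for v in (proj(c,U(P,*X))-q+k+.5)*5)
    for y in (-.03,.03): cv2.circle(ims[-1],f((.016,y,.064)),3,(0,0,255),1)
cv2.imwrite('pics/c4.png',np.hstack(ims))
E
```

```text
t 6.6 unit pos mm [-221.4    1.   188. ] F [-0.5  0.9 -0.5] open 0.0
shift [ 0.0882 -0.0008  0.2153] rot [-0.02  0.06  0.1 ]
top cover [([348.7, 229.9], 0.83), ([217.0, 256.6], 0.8), ([358.0, 289.3], 0.69), ([359.8, 164.7], 0.61)]
top cover_rib [([211.0, 258.8], 0.83), ([348.5, 231.1], 0.78), ([360.4, 169.2], 0.57)]
top tab_top []
0 [281.64380259 195.75031553] [281.56318579 196.42023106]
0.016 [276.42361749 194.12947152] [276.42842227 194.82574055]
side cover [([295.4, 212.4], 0.97), ([361.6, 291.4], 0.96), ([265.6, 283.6], 0.93), ([184.6, 306.3], 0.79), ([215.0, 193.5], 0.64)]
side cover_rib [([294.4, 203.6], 0.72), ([358.2, 281.7], 0.67), ([185.2, 296.8], 0.67), ([214.3, 185.7], 0.61), ([266.4, 281.7], 0.58)]
side tab_top [([291.6, 225.8], 0.59)]
0 [294.43873083 207.89411644] [294.05857638 215.64102497]
0.016 [295.10397087 204.35366661] [294.72039543 212.05805532]
```

View pics/c4.png

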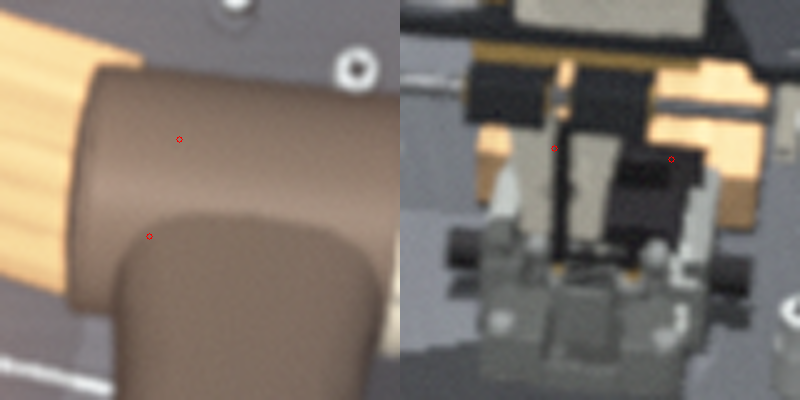

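The side detections put the cover at (295,212), which matches x = 16 mm, so it popped. I go behind the rib, staying high until x = -10 mm.

Call:
drive_tool(plan=[[[0, 0, 0.04], [0, 0, 0], 0], [[0, 0, 0.08], [0, 0, 0], 0], [[0, 0, 0.12], [0, 0, 0], 0], [[0, 0, 0.16], [0, 0, 0], 0], [[0, -0.001, 0.195], [0, 0, 0], 0], [[0.03, -0.001, 0.211], [0, 0, 0], 0], [[0.065, -0.001, 0.211], [0, 0, 0], 0], [[0.095, -0.001, 0.211], [0, 0, 0], 0], [[0.11, -0.001, 0.211], [0, 0, 0], 0], [[0.11, -0.001, 0.211], [0, 0, 0], 0], [[0.11, -0.001, 0.211], [0, 0, 0], 0]])

```text
clock: 7.92
tool_pos: [0.5083, -0.0314, 0.077]
orientation: [114.5, 89.9, -171.7]
force: [0.3, 0.5, 0.4]
opening: 0.0002
```

```bash
python3 - <<'E'
from h import *
plan(-.01,0,.050)
im=ctrl.snapshot('side');q=proj('side',U(P,.02,0,.06)).astype(int)
cv2.imwrite('pics/c5.png',cv2.resize(im[q[1]-40:q[1]+40,q[0]-50:q[0]+50],(750,600),interpolation=cv2.INTER_CUBIC))
E
```

```text
t 7.92 unit pos mm [-7.   1.1 77. ] F [0.3 0.5 0.4] open 0.0
shift [ 0.027  -0.0011 -0.003 ] rot [ 0.37 -0.03 -0.08]
```

View pics/c5.png

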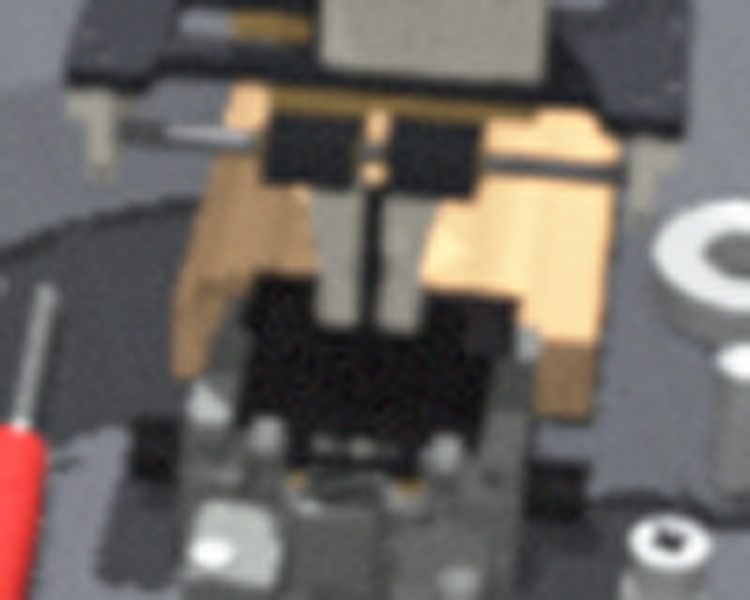

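The cover's latch loop is clear of the tab. The fingertips are centred above the plate behind the rib. I lower them and start pushing.

Call:
drive_tool(plan=[[[0.013, -0.001, -0.003], [0.3, 0, 0], 0], [[0.023, -0.001, -0.003], [0.3, 0, 0], 0], [[0.026, -0.001, -0.003], [0.3, 0, 0], 0], [[0.026, -0.001, -0.003], [0.3, 0, 0], 0], [[0.026, -0.001, 0.002], [0.3, 0, 0], 0], [[0.026, -0.001, 0.007], [0.3, 0, 0], 0], [[0.026, -0.001, 0.012], [0.3, 0, 0], 0], [[0.026, -0.001, 0.017], [0.3, 0, 0], 0], [[0.026, -0.001, 0.022], [0.3, 0, 0], 0], [[0.026, -0.001, 0.027], [0.3, 0, 0], 0], [[0.026, -0.001, 0.032], [0.3, 0, 0], 0], [[0.026, -0.001, 0.037], [0.3, 0, 0], 0], [[0.026, -0.001, 0.042], [0.3, 0, 0], 0], [[0.026, -0.001, 0.042], [0.3, 0, 0], 0]])

```text
clock: 9.13
tool_pos: [0.5224, 0.0097, 0.052]
orientation: [-46.8, 89.9, 26.7]
force: [-0.1, -0.5, -0.5]
opening: 0.0005
```

```bash
python3 - <<'E'
from h import *
plan(.14,0,.049)
im=ctrl.snapshot('side')
for n in ('cover','cover_rib'): print(n,[(np.round(r['pixel'],1).tolist(),round(r['confidence'],2)) for r in ctrl.landmark_of('side',n)])
for x in (.016,.045,.06): print(x,proj('side',U(P,x,0,.064)),proj('side',U(P,x,0,.04)))
E
```

```text
t 9.13 unit pos mm [36.5 -0.7 52. ] F [-0.1 -0.5 -0.5] open 0.0
shift [0.0031 0.0005 0.1035] rot [0.09 0.06 0.06]
cover [([188.3, 303.1], 0.91), ([216.2, 194.3], 0.87), ([295.3, 204.9], 0.82), ([357.8, 290.8], 0.71), ([267.0, 285.9], 0.7), ([293.9, 199.0], 0.42)]
cover_rib [([267.5, 282.0], 0.89), ([214.8, 185.0], 0.68), ([356.2, 281.1], 0.62), ([294.8, 197.1], 0.6), ([188.5, 297.4], 0.58), ([295.8, 216.7], 0.48), ([341.5, 229.7], 0.44)]
0.016 [295.10397087 204.35366661] [294.72039543 212.05805532]
0.045 [296.27402573 198.12656021] [295.88482368 205.75404958]
0.06 [296.86188056 194.99795943] [296.47003955 202.58579579]
```

The cover follows and is at about x = 48 mm. I push on to about x = 150 mm.

Call:
drive_tool(plan=[[[0, 0, 0.006], [0, 0, 0], 0], [[0, 0, 0.012], [0, 0, 0], 0], [[0, 0, 0.018], [0, 0, 0], 0], [[0, 0, 0.024], [0, 0, 0], 0], [[0, 0, 0.03], [0, 0, 0], 0], [[0, 0, 0.036], [0, 0, 0], 0], [[0, 0, 0.042], [0, 0, 0], 0], [[0, 0, 0.048], [0, 0, 0], 0], [[0, 0, 0.054], [0, 0, 0], 0], [[0, 0, 0.06], [0, 0, 0], 0], [[0.001, 0, 0.066], [0, 0, 0], 0], [[0.002, 0, 0.072], [0, 0, 0], 0], [[0.003, 0, 0.078], [0, 0, 0], 0], [[0.003, 0, 0.084], [0, 0, 0], 0], [[0.003, 0, 0.09], [0, 0, 0], 0], [[0.003, 0, 0.095], [0, 0, 0], 0], [[0.003, 0, 0.099], [0, 0, 0], 0], [[0.003, 0, 0.102], [0, 0, 0], 0], [[0.003, 0, 0.102], [0, 0, 0], 0]])

```text
clock: 10.87
tool_pos: [0.5513, 0.1074, 0.0491]
orientation: [-43.1, 89.9, 30.4]
force: [0.3, 0.2, -0.4]
opening: 0.0003
```

```bash
python3 - <<'E'
from h import *
plan(.14,0,.049)
im=ctrl.snapshot('side')
for n in ('cover','cover_rib'): print(n,[(np.round(r['pixel'],1).tolist(),round(r['confidence'],2)) for r in ctrl.landmark_of('side',n)])
for x in (.13,.15): print(x,proj('side',U(P,x,0,.060)),proj('side',U(P,x,0,.036)))
q=proj('side',U(P,.1,0,.05)).astype(int)
cv2.imwrite('pics/c6.png',cv2.resize(im[q[1]-40:q[1]+40,q[0]-50:q[0]+50],(750,600),interpolation=cv2.INTER_CUBIC))
E
```

```text
t 10.87 unit pos mm [138.3  -0.5  49.1] F [ 0.3  0.2 -0.4] open 0.0
shift [0.0001 0.0005 0.0017] rot [0.09 0.06 0.06]
cover [([358.5, 291.8], 0.93), ([185.4, 303.5], 0.87), ([300.3, 185.5], 0.83), ([266.3, 286.8], 0.62), ([212.2, 193.6], 0.62)]
cover_rib [([265.6, 278.7], 0.9), ([357.2, 283.9], 0.79), ([186.5, 296.9], 0.77), ([297.1, 180.3], 0.75), ([214.7, 182.4], 0.62)]
0.13 [299.39234625 182.4158408 ] [298.99174856 189.79449148]
0.15 [300.09315608 178.67521167] [299.69022955 186.00257447]
```

View pics/c6.png

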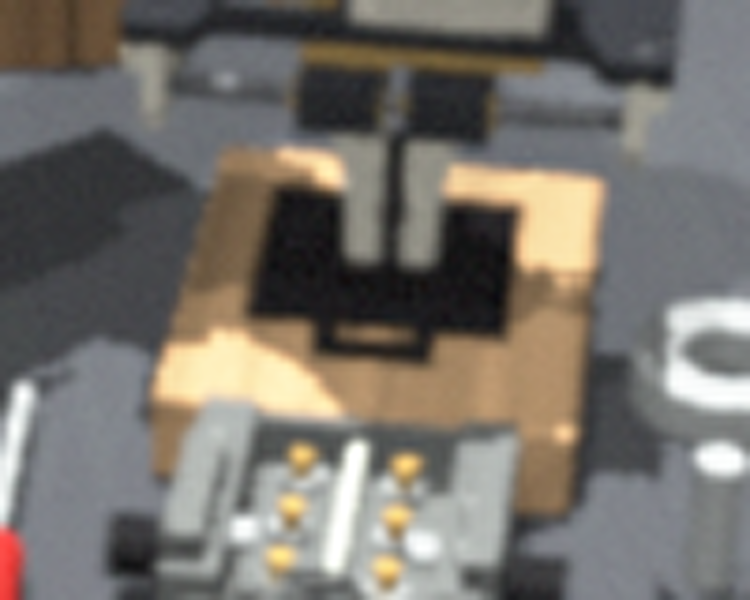

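The cover lies flat on the board at about x = 150 mm. I back away from the rib, rise, and swing clear.

Call:
drive_tool(plan=[[[0, 0, -0.006], [0, 0, 0], 0], [[-0.01, 0, -0.012], [0, 0, 0], 0], [[-0.04, 0, -0.012], [0, 0, 0], 0], [[-0.08, 0, -0.012], [0, 0, 0], 0], [[-0.12, 0, -0.012], [0, 0, 0], 0], [[-0.16, 0, -0.012], [0, 0, 0], 0], [[-0.2, 0, -0.012], [0, 0, 0], 0], [[-0.23, 0, -0.04], [0, 0, 0], 0], [[-0.23, 0, -0.08], [0, 0, 0], 0], [[-0.23, 0, -0.12], [0, 0, 0], 0], [[-0.23, 0, -0.16], [0, 0, 0], 0], [[-0.23, 0, -0.2], [0, 0, 0], 0], [[-0.23, 0, -0.24], [0, 0, 0], 0], [[-0.23, 0, -0.27], [0, 0, 0], 0], [[-0.23, 0, -0.27], [0, 0, 0], 0], [[-0.23, 0, -0.27], [0, 0, 0], 0]])

```text
clock: 12.35
tool_pos: [0.4726, -0.1542, 0.2797]
orientation: [-52.1, 89.9, 21.1]
force: [0.7, 0.3, 0.1]
opening: 0.0006
```

```bash
python3 - <<'E'
from h import *
plan(.14,0,.049)
ims=[]
for c in ('top','side'):
    im=ctrl.snapshot(c)
    for n,z in (('cover',.036),('cover_rib',.06),('tab_top',.058)):
        for r in ctrl.landmark_of(c,n):
            w=atz(c,r['pixel'],z)-U(P,0,0,0);cc,s=np.cos(P[2]),np.sin(P[2])
            u=np.round(1e3*np.array([cc*w[0]+s*w[1],-s*w[0]+cc*w[1]]))
            if abs(u[1])<60: print(c,n,round(r['confidence'],2),u)
    q=proj(c,U(P,.05,0,.05)).astype(int)
    ims.append(cv2.resize(im[q[1]-60:q[1]+60,q[0]-40:q[0]+40],(400,600),interpolation=cv2.INTER_CUBIC))
cv2.imwrite('pics/c7.png',np.hstack(ims))
E
```

```text
t 12.35 unit pos mm [-1.349e+02  2.000e-01  2.797e+02] F [0.7 0.3 0.1] open 0.001
shift [0.231  0.0008 0.2746] rot [-0.15  0.07  0.09]
top cover 0.73 [-218.   38.]
top cover 0.46 [146.   2.]
top cover_rib 0.73 [-219.   38.]
top cover_rib 0.7 [150.   3.]
side cover 0.83 [-258.   29.]
side cover 0.56 [352.  17.]
side cover_rib 0.98 [-265.   25.]
side cover_rib 0.56 [136.   6.]
side tab_top 0.71 [-67.   8.]
```

View pics/c7.png

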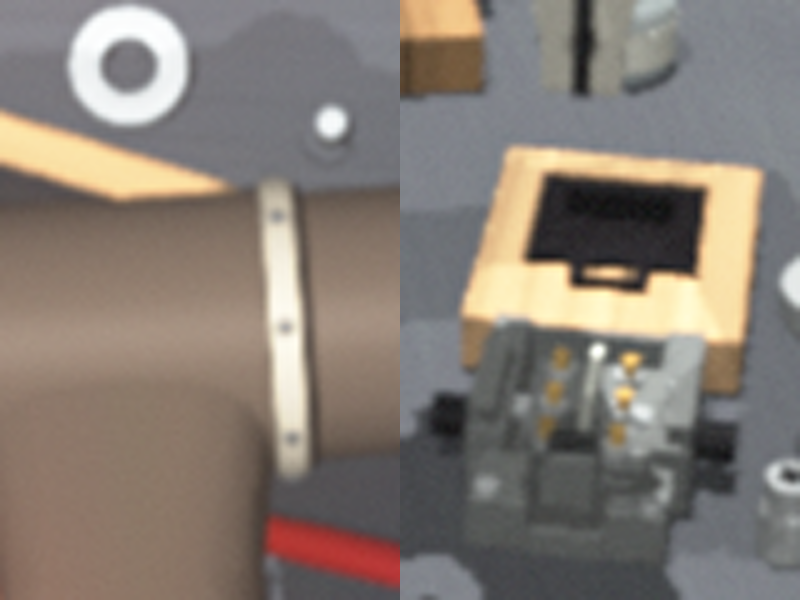

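The cover lies wholly on the board and the arm is clear.

```bash
python3 -c "
from h import *
print(ctrl.get_obs()['qvel'].round(2)); print(ctrl.close_job())"
```

```text
[-0.16  0.1  -0.07 -0.03  0.09  0.13]
the job is handed in; nothing more can be done
None
```

The cover is off the box and lies flat on the pine board. I handed the job in at about 12.7 s; no verdict is reported.

- **Tab:** the first press stopped about 4 mm down at 7 N without freeing the cover. The second went to the stop, measured 62 N, and the cover popped about 16 mm.
- **Push:** I pushed the black cover by its rib with the shut fingertips to about x = 150 mm of the unit. I never gripped it.
- **Last checks:** the side picture shows the cover flat and wholly on the board. The network detections taken as the cover put it at x = 136 to 150 mm and y = 2 to 6 mm. They scatter by some 14 mm but all lie well inside the limits.
- **Clearance:** the arm ended clear at z = 0.28 m with no contact force.
- **Not measured:** I judged the tab to be up again from the picture only. The neighbouring parts that showed in the pictures looked unmoved, but I did not measure them.

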